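# Shut and lock the lid of a sample incubator

## Task

Using only the fingertips, push the raised lid of the incubator fully shut. Then set a fingertip in the slot of the orange quarter-turn fastener on the lid and turn it clockwise (seen from above) all the way to its stop, so that the lid is locked, and take the hand away. Do not raise the lid any higher or pick anything up, do not turn the fastener while the lid is still up, and leave the other things on the bench where they are.

Things in the scene. Friction and masses are not known exactly. Their poses are not given: they have to be found in the camera images.
- case: the incubator's cream case, fixed to the bench: 280 mm deep (its x, front at -140), 310 mm wide (its y), 90 mm high, open on top, with a grey electronics box 94 mm high behind it (x 140 to 190). Origin: centre of the 280 x 310 footprint, on the bench; x points to its back, away from the robot, y to the left, z up. The lid's hinge runs along y at x = +135, z = 90
- lid (a joint): hinge angle of the grey lid (rad): 0 = fully shut, grows as its front (robot-side) edge rises; starts at 0.3 to 0.65. Plate 277 mm front to back, 310 wide, 10 thick, underside level with the hinge axis. A stiff hinge keeps it wherever it is left (no spring back); about 2 to 5 N down on a blue pad moves it
- pad_left (a point): centre of the top of the left blue press pad (50 mm wide, 44 mm deep, 2 mm thick) near the lid's front edge; it moves with the lid, 235 mm in front of the hinge axis, 115 mm left of the lid's middle; with the lid shut its top lies 102 mm above the bench
- pad_right (a point): the same for the right blue press pad, 115 mm right of the lid's middle; pressing either pad shuts the lid
- fastener (a joint): angle of the quarter-turn fastener in the lid (rad): 0 = unlocked, grows clockwise seen from above, stop at 1.571 = locked; starts at 0 to 0.3. It stays where it is left; about 3 to 4 N sideways at the slot's end turns it. A steel cam under the lid turns with it and hooks under a keeper at the case's front rim; turned early, it keeps the lid from shutting
- slot_centre (a point): on the fastener's axis, on the slot's floor, 185 mm in front of the hinge, mid-width of the lid. The fastener is a black disc, 120 mm across, 5 mm thick, on the lid, with two orange ridges 18 mm high (outer radius 58 mm) and between them a straight slot 46 mm wide across the middle, open at both ends. With the lid shut the slot's floor is 105 mm above the bench, the ridge tops 123 mm
- slot_end (a point): on the slot's floor, 38 mm from the axis towards the end with the white dot; turns with the fastener. A fingertip set here and swept clockwise round the axis pushes the ridge beside it. A tip narrower than the slot has play, so it must sweep 10 to 40 degrees further than the fastener turns, until the fastener meets its stop
- red_mark (a point): red dot on the lid, 72 mm to the right of the fastener's axis: the white dot in the slot points here at joint value 0 (unlocked, slot along the lid's width)
- green_mark (a point): green dot on the lid, 73 mm in front of the fastener's axis: the white dot in the slot points here when locked (slot running front to back)
- rack: loose bystander standing on the bench, origin at the centre of its underside, axes z up: blue tube rack, 200 x 100 x 50 mm (x, y, z), with four capped tubes fixed in it up to 99 mm high
- tip_box: loose bystander standing on the bench, origin at the centre of its underside, axes z up: white open tip tray 140 x 90 x 55 mm (x, y, z)
- cap: loose bystander standing on the bench, origin at the centre of its underside, axes z up: yellow tube cap, 18 mm across, 14 mm high
- timer: loose bystander standing on the bench, origin at the centre of its underside, axes z up: white lab timer lying flat, 60 x 70 x 18 mm (x, y, z)
- specimen: loose bystander standing on the bench, origin at the centre of its underside, axes z up: specimen jar with red lid standing in the white tray (floor 3 mm thick), 52 mm across, 60 mm high
- reagent: loose bystander standing on the bench, origin at the centre of its underside, axes z up: white reagent bottle with blue cap, 58 mm across, 120 mm high

How it is judged (in metres and radians):
On the way, in this order (a step that is already met when the one before it is completed fails the run):
1. the lid is pressed fully shut while the fastener is still unlocked (value of joint lid below 0.03 rad and value of joint fastener below 0.5 rad), for 0.2 s.
2. the fastener is turned to its stop with the lid shut (value of joint lid below 0.03 rad and value of joint fastener above 1.4 rad), for 0.2 s.
At the end, for the whole second after the job is handed in: the lid is shut (hinge under 0.03 rad) and the fastener is turned to within 0.17 rad of its stop (over 1.4 rad), both at rest (all of step 2 and velocity of joint lid between -0.1 and 0.1 rad/s and velocity of joint fastener between -0.1 and 0.1 rad/s); the robot touches nothing.
It fails at once if the lid is raised higher (value of joint lid above 0.72 rad).
It fails at once if the arm or the gripper's body, not the fingers, pushes the incubator, its lid or its fastener (contact force between the arm and case above 3 N).
It fails at once if the fastener is turned while the lid is still up (value of joint lid above 0.08 rad and value of joint fastener above 0.6 rad).
It fails at once if one of the other things on the bench is lifted, carried or knocked away (more than 30 mm) (distance of any of rack, tip_box, cap, timer, specimen, reagent from where it was at the start of the episode above 0.03 m).
It also fails if it takes over 48 s, if anything falls off the work surface, if the arm or the gripper's body presses on something with over 40 N, if the wrist force passes 120 N, or if a joint passes its speed limit or range.

## Robot

A 6-joint arm with a two-finger parallel gripper is mounted at the origin on the work surface. World frame = base frame: x ahead of the robot, y to its left, z up, the work surface at z = 0. Lengths are in m, angles in degrees, forces in N, time in s.
With the tool pointing down it reaches from about 0.3 to 0.75 m from the base axis. Payload 8.5 kg.
Tool frame: the origin (TCP) lies midway between the tips of the shut fingers; the grasp point (between the pads) lies 19 mm behind it (env.tcp_to_grasp is the z of the grasp point in the tool frame, in m); z points along the fingers, y is the line along which they close (so a half turn about z gives the same grasp; the last joint's range is limited). The gripper opens to 85 mm and grips with 20 to 120 N. Pads are 22 mm wide; open, the fingers measure 114 mm over their backs; the gripper's body (76 mm by 85 mm) begins 54 mm behind the grasp point. The pads swing forward as they close: fully open they stand 13 mm farther back than shut.
Start: joints at [-12.336, 21.807, 74.336, -0, 83.858, -12.336], TCP at [0.55, 0, 0.231] pointing down, gripper open.
Joint ranges: [-178.18, 178.18], [-50.72, 133.34], [12.68, 142.11], [-81.47, 261.47], [9.98, 163.14], [-165.26, 165.26]. Speed limits (degrees/s): [136.94, 136.94, 180, 180, 180, 180].

## Interface

Orientations are given as a 3x3 rotation matrix whose columns are the frame's x, y, z axes.
In Python, from rig import env, imaging, job, models gives the robot as it stands. The module is installed in compiled form; this text tells all that it offers.
- The arm moves only by the tool jog_arm, never from a script. Its argument "plan" is text: rows parted by semicolons, each of 7 numbers parted by spaces: the turn, a rotation vector about the tool's x, y, z in degrees, then the shift along the tool's x, y, z in cm, then the closure in counts, from 0 (fully open) to 255 (shut). In form: rx ry rz x y z claw; .... A call has 1 to 10 rows; each row shifts and turns the commanded pose from where the row before left it, along the tool's axes as they then stand; what a row does not reach is not made up. A row lasts 1/12 s, in which the tool goes at most 41.7 mm and 7.16 degrees, less where a joint would pass 70% of its speed; a pose out of reach is approached as far as the arm can. A call with a gripper value outside its range is refused whole. The fingers move at their own pace and stop on an object; "grip_force" is the grip in N (left out, the last holds). Time passes only in rows, so rows that do not move let the fingers close. It gives the time, the measured TCP pose, the force, the opening and the grip force at its end, in the units of the state.
- env.observe(): the state, without advancing time (a new reading comes with each control period).
- imaging.get_image(name): name is "scene" or "side" or "wrist"; returns a dict with "pixels" (384x512x3 uint8, red, green, blue), "depth" (384x512 float32, m along the optical axis (not along the pixel's ray), 0 where there is no reading), "fov_y" (degrees; the focal length in pixels is half the picture's height over the tangent of half this angle, whatever the lens; pixels are square), "cx", "cy" (the principal point, pixels), "distortion" ([k1, k2, p1, p2, k3] as OpenCV has them; the pictures are not rectified), "world_from_camera" (4x4, takes a point from camera to world coordinates). Camera axes: x right, y down, z forward; pixel columns grow to the right and rows downward; lengths in m; the calibration is good to about 2 mm. A picture is of the moment at which its call begins.
- job.close_job(): hands the job in; it is judged then, once.
Trained networks look in the newest picture that a camera, given by its name, has taken for a name from the list of things; names that differ only in an ending like _2 or _b are one class to them, and where a whole thing is asked for, a point or a joint stands for the part that bears it (a point fixed in the world has none). Each returns a list of dicts, best first, with "confidence" (0 to 1); they miss things now and then, are a little off and sometimes report something else, mostly with a low value. They report only what shows in the picture. A call takes as long as a camera call.
- models.outline_of(camera, query): "region" (384x512 bool, what is visible of it) and "bbox" ([centre column, centre row, width, height] in pixels, round what is visible of it).
- models.tip_of(camera, query): "at" ([column, row] in pixels: a listed point, or the origin of a listed thing).
The state is a dict: "time_s": time; "q": joint angles; "qvel": joint speeds; "joint_efforts": joint torques, N m; "position": TCP position; "tool_rot": TCP orientation; "ft_force": force on the tool from outside, world axes, zero at the start; "wrist_torque": the same for the moment, N m; "grip_width": finger opening in m; "gripper_force": force on a finger pad.
Only numpy, scipy, OpenCV 4.12 (cv2) and the standard library are available. Lean on these libraries where they do the work, as an engineer would, in place of code of your own. Each camera call takes 0.05 s, during which the arm holds its last target. There are 200 camera calls.

## Working session

There is one attempt and no reset: what is moved stays moved. The work goes in short steps, Python scripts to look and compute and a tool call to move; the robot and the scene stay as the last step left them, time stands still between calls to the robot, and variables do not carry over. Pictures are saved under pics/ and viewed, at most 10 in all, crops included, and the job is handed in when it is done.

Besides the shell and the picture viewer there is one more tool, called in YAML: its name, and indented under it one key for each argument. jog_arm: Moves the arm, as the interface text tells. Its arguments: {"type":"object","properties":{"plan":{"type":"string"},"grip_force":{"type":"number"}},"required":["plan"]}

```bash
mkdir -p pics
cat > h.py <<'E'
import numpy as np, cv2
from rig import env, imaging, job, models
def ray_pt(im,uv,win=2):
    u,v=uv; H=im['pixels'].shape[0]; f=H/2/np.tan(np.radians(im['fov_y'])/2)
    K=np.array([[f,0,im['cx']],[0,f,im['cy']],[0,0,1]])
    n=cv2.undistortPoints(np.array([[[u,v]]],float),K,np.array(im['distortion'],float))[0,0]
    r,c=int(round(v)),int(round(u)); d=im['depth'][max(r-win,0):r+win+1,max(c-win,0):c+win+1]; d=d[d>0]
    z=np.median(d) if d.size else np.nan
    return (im['world_from_camera']@np.array([n[0]*z,n[1]*z,z,1]))[:3]
def find(cam,names):
    im=imaging.get_image(cam)
    for n in names:
        for r in models.tip_of(cam,n)[:1]:
            print(cam,n,np.round(r['confidence'],2),np.round(r['at']),np.round(ray_pt(im,r['at']),4))
    return im
def save(im,name): cv2.imwrite('pics/'+name,im['pixels'][:,:,::-1])
E
python3 - <<'E'
from h import *
N=['pad_left','pad_right','slot_centre','slot_end','red_mark','green_mark','case','rack','tip_box','cap','timer','specimen','reagent']
a=find('scene',N); b=find('side',N)
save({'pixels':np.vstack([a['pixels'],b['pixels']])[:, :]},'a.png') if 0 else None
cv2.imwrite('pics/a.png',cv2.resize(np.hstack([a['pixels'],b['pixels']])[:,:,::-1],(800,300)))
save(a,'s.png')
print(env.observe()['time_s'],env.observe()['tool_rot'])
E
```

```text
scene pad_left 0.71 [295. 144.] [0.4887 0.0714 0.1813]
scene pad_right 0.92 [205. 130.] [ 0.5243 -0.1464  0.1813]
scene slot_centre 0.94 [244. 155.] [ 0.5552 -0.0311  0.1675]
scene slot_end 0.8 [230. 153.] [ 0.5607 -0.0634  0.1674]
scene red_mark 0.57 [214. 154.] [ 0.5721 -0.1008  0.1606]
scene green_mark 0.83 [247. 129.] [0.6221 0.007  0.3158]
scene case 0.84 [237. 207.] [ 0.6677 -0.0016  0.1203]
scene rack 0.94 [335. 198.] [0.5188 0.1944 0.072 ]
scene tip_box 0.91 [167. 181.] [ 0.6039 -0.2377  0.0369]
scene cap 0.49 [166. 178.] [ 0.6021 -0.2396  0.0447]
scene specimen 0.59 [163. 190.] [ 0.6428 -0.2219  0.0513]
scene reagent 0.82 [139. 166.] [ 0.5827 -0.3405  0.0322]
side pad_left 0.69 [264. 236.] [ 0.5076 -0.1964  0.1839]
side pad_right 0.71 [263. 216.] [ 0.5291 -0.1477  0.1805]
side slot_centre 0.86 [250. 182.] [ 0.5548 -0.0285  0.1692]
side slot_end 0.6 [254. 192.] [ 0.5401 -0.0845  0.1879]
side red_mark 0.78 [271. 206.] [ 0.5636 -0.1125  0.164 ]
side green_mark 0.95 [222. 184.] [ 0.4932 -0.0297  0.1849]
side case 0.56 [265. 236.] [ 0.5099 -0.1973  0.182 ]
side rack 0.97 [184. 196.] [0.4337 0.0814 0.0909]
side tip_box 0.85 [308. 310.] [ 0.5758 -0.2612  0.0055]
side cap 0.4 [176. 239.] [0.3915 0.0377 0.0061]
side timer 0.97 [208. 286.] [ 0.4119 -0.1335  0.0186]
side specimen 0.65 [318. 304.] [ 0.5852 -0.2752  0.0381]
side reagent 0.68 [324. 360.] [ 0.5337 -0.3765  0.0421]
1.4 [[ 4.11577992e-05  9.99999999e-01 -1.35029506e-05]
 [ 9.99999999e-01 -4.11573917e-05  3.01785009e-05]
 [ 3.01779452e-05 -1.35041927e-05 -9.99999999e-01]]
```

View pics/a.png

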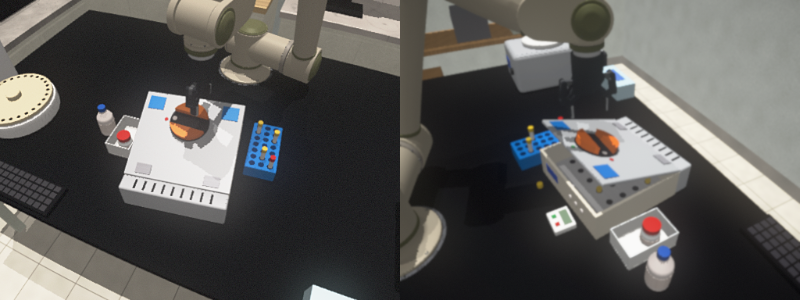

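The scene shows the lid raised about 0.35 rad and yawed about 9°, with the gripper above the fastener. The left pad is at about (295,144) in the scene picture, with clear space around it. I'll shut the fingers and move over the left pad.

jog_arm:
  plan: "0 0 -3.1 2.4 -2.4 0 255;0 0 -3.1 2.4 -2.4 0 255;0 0 -3.1 2.4 -2.4 0 255;0 0 0 0 0 0 255;0 0 0 0 0 0 255;0 0 0 0 0 0 255;0 0 0 0 0 0 255"
  grip_force: 40

```text
time_s: 1.98
position: [0.475, 0.0674, 0.2313]
tool_rot: [[-0.161, 0.987, 0.0], [0.987, 0.161, -0.0], [-0.0, 0.0, -1.0]]
ft_force: [-0.3, -0.3, -0.1]
grip_width: 0.0002
gripper_force: 0.0
```

Run:
```python
from h import *
N=['pad_left','pad_right','slot_centre','slot_end','red_mark','green_mark']
for c in('scene','side','wrist'): im=find(c,N)
save(im,'w1.png')
```

```text
scene pad_left 0.93 [295. 145.] [0.4921 0.0712 0.1797]
scene pad_right 0.63 [199. 130.] [ 0.5283 -0.1614  0.1808]
scene slot_end 0.92 [229. 151.] [ 0.5565 -0.0681  0.169 ]
scene red_mark 0.82 [215. 149.] [ 0.5596 -0.1044  0.1654]
scene green_mark 0.82 [249. 128.] [ 0.4849 -0.0466  0.1883]
side pad_left 0.72 [208. 160.] [0.497  0.0703 0.1791]
side pad_right 0.86 [262. 215.] [ 0.5287 -0.1454  0.1806]
side slot_centre 0.75 [252. 184.] [ 0.5545 -0.0378  0.1692]
side slot_end 0.9 [257. 196.] [ 0.5459 -0.084   0.1749]
side red_mark 0.88 [268. 204.] [ 0.5593 -0.1053  0.1656]
side green_mark 0.64 [223. 183.] [ 0.4955 -0.0285  0.1838]
wrist pad_left 0.72 [279. 209.] [0.4881 0.0725 0.1794]
wrist green_mark 0.78 [249. 346.] [ 0.4858 -0.0417  0.1865]
```

View pics/w1.png

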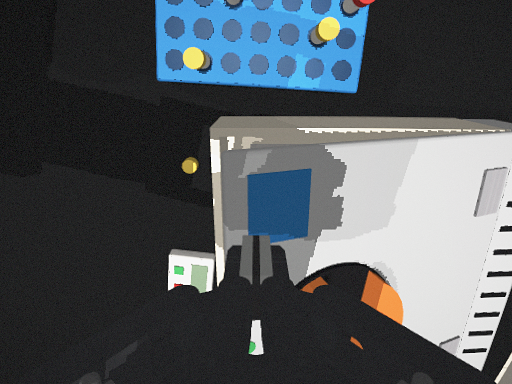

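The wrist view shows the blue left pad at about (279,203), with the shut fingertips just above it and nothing in the way. I'll press down.

jog_arm:
  plan: "0 0 0 0.5 0 2 255;0 0 0 0 0 2 255;0 0 0 0 0 1.5 255;0 0 0 0 0 1.3 255;0 0 0 0 0 1.3 255;0 0 0 0 0 1.3 255;0 0 0 0 0 1.2 255;0 0 0 0 0 1.0 255;0 0 0 0 0 0.7 255;0 0 0 0 0 0 255"

```text
time_s: 3.87
position: [0.4729, 0.0729, 0.1072]
tool_rot: [[-0.162, 0.987, -0.002], [0.987, 0.162, 0.0], [0.001, -0.002, -1.0]]
ft_force: [0.4, 0.5, -0.3]
grip_width: -0.0001
gripper_force: 0.0
```

jog_arm:
  plan: "0 0 0 0 0 0.4 255;0 0 0 0 0 0.3 255;0 0 0 0 0 0.2 255;0 0 0 0 0 0 255;0 0 0 0 0 0 255"

```text
time_s: 4.28
position: [0.4739, 0.0729, 0.1018]
tool_rot: [[-0.162, 0.987, 0.003], [0.987, 0.162, -0.001], [-0.001, 0.003, -1.0]]
ft_force: [-8.8, -0.1, 26.1]
grip_width: 0.0002
gripper_force: 13.1
```

jog_arm:
  plan: "0 0 0 0 0 -1 255;0 0 0 0 0 -3 255;0 0 0 0 0 -3 255;0 0 0 0 0 0 255"

```text
time_s: 4.62
position: [0.4758, 0.0728, 0.1744]
tool_rot: [[-0.162, 0.987, 0.01], [0.987, 0.162, -0.001], [-0.003, 0.01, -1.0]]
ft_force: [1.0, -0.3, 0.0]
grip_width: 0.0002
gripper_force: 0.0
```

Run:
```python
from h import *
N=['pad_left','pad_right','slot_centre','slot_end','red_mark','green_mark']
for c in('scene','side','wrist'): 
    im=find(c,N)
    if c=='side':save(im,'d2.png')
```

```text
scene pad_left 0.76 [293. 160.] [0.4653 0.0642 0.1024]
scene pad_right 0.89 [207. 148.] [ 0.5101 -0.1559  0.1031]
scene slot_centre 0.88 [246. 167.] [ 0.5355 -0.0341  0.1059]
scene slot_end 0.71 [234. 166.] [ 0.5441 -0.0654  0.1058]
scene red_mark 0.61 [216. 166.] [ 0.5576 -0.1071  0.1002]
scene green_mark 0.72 [251. 149.] [ 0.4903 -0.0405  0.1243]
side pad_left 0.97 [205. 188.] [0.484  0.0723 0.1039]
side pad_right 0.59 [254. 251.] [ 0.5075 -0.1559  0.1032]
side slot_centre 0.62 [243. 206.] [ 0.538  -0.0282  0.1064]
side slot_end 0.56 [249. 218.] [ 0.5342 -0.0678  0.1054]
side red_mark 0.79 [265. 233.] [ 0.5491 -0.118   0.1022]
side green_mark 0.88 [216. 218.] [ 0.4728 -0.0333  0.1014]
wrist pad_left 0.78 [254. 207.] [0.4716 0.0697 0.1013]
```

View pics/d2.png

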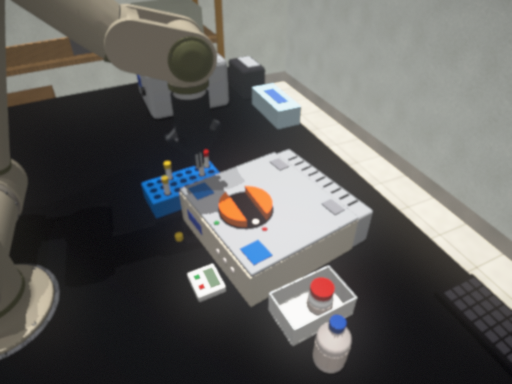

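The lid now lies shut: the pads read z 0.103. The slot is at about (243,206), with its white dot near (255,221) beside the red mark at (264,229). I'll move to the right of the fastener so the wrist camera can see it.

jog_arm:
  plan: "0 0 0 -4 0.8 -0.5 255;0 0 0 -4 1 0 255;0 0 0 -4 1 0 255;0 0 0 -4 1 0 255;0 0 0 -3 0.6 0 255;0 0 0 0 0 0 255;0 0 0 0 0 0 255"

```text
time_s: 6.25
position: [0.5477, -0.1088, 0.1738]
tool_rot: [[-0.159, 0.987, -0.001], [0.987, 0.159, 0.0], [0.001, -0.001, -1.0]]
ft_force: [0.5, 0.4, 0.5]
grip_width: -0.0001
gripper_force: 0.0
```

Run:
```python
from h import *
N=['slot_centre','slot_end','red_mark','green_mark']
im=find('wrist',N);save(im,'w3.png')
o=env.observe();print(o['position'],o['q'])
```

```text
wrist slot_centre 0.77 [264.  96.] [ 0.5398 -0.035   0.1044]
wrist red_mark 0.82 [260. 195.] [ 0.5485 -0.1043  0.1008]
wrist green_mark 0.91 [155.  96.] [ 0.4687 -0.0464  0.1007]
[ 0.54733525 -0.10635734  0.17454764] [-2.31645466e+01  2.52409123e+01  7.85893948e+01  5.56050153e-03
  7.61683919e+01 -3.25490288e+01]
```

View pics/w3.png

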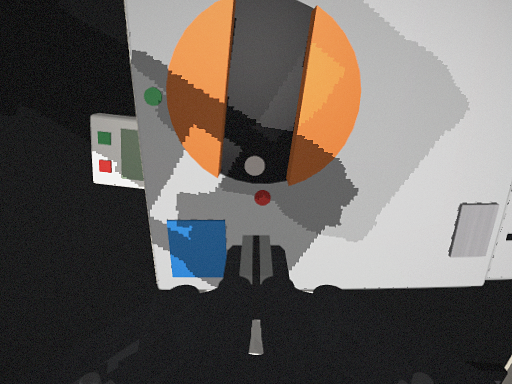

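The wrist view shows the slot turned about 6.5°, with its white dot at (254,165), red mark at (262,197) and green mark at (153,96). That puts the slot centre at about (0.539,-0.034), so I'll go into the slot end.

jog_arm:
  plan: "0 0 0 1.75 -0.05 0 255;0 0 0 1.75 -0.05 0 255;0 0 6.5 0 0 0 255;0 0 0 0 0 0 255;0 0 0 0 0 2 255;0 0 0 0 0 2 255;0 0 0 0 0 1.5 255;0 0 0 0 0 1 255;0 0 0 0 0 0 255"

```text
time_s: 7.25
position: [0.5401, -0.0728, 0.1077]
tool_rot: [[-0.051, 0.999, -0.003], [0.999, 0.051, 0.001], [0.001, -0.003, -1.0]]
ft_force: [-0.2, 0.8, 1.5]
grip_width: -0.0002
gripper_force: 0.0
```

jog_arm:
  plan: "0 0 7 0 -0.46 -0.1 255;0 0 7 0 -0.46 0 255;0 0 7 0 -0.46 0 255;0 0 7 0 -0.46 0 255;0 0 7 0 -0.46 0 255;0 0 7 0 -0.46 0 255"

```text
time_s: 7.75
position: [0.5161, -0.0667, 0.1115]
tool_rot: [[0.636, 0.772, 0.004], [0.772, -0.636, -0.001], [0.002, 0.004, -1.0]]
ft_force: [5.2, -0.7, -3.0]
grip_width: 0.0002
gripper_force: 2.4
```

Run:
```python
from h import *
o=env.observe();p=o['position'];R=o['tool_rot'];print(p,o['ft_force'])
d=R.T@(np.array([.539,-.034,p[2]])-p);print('centre in tool',d, 'tool angle',np.degrees(np.arctan2(R[0,0],R[1,0])))
```

```text
[ 0.51609765 -0.06673257  0.11150322] [ 5.15882286 -0.73463664 -2.98764371]
centre in tool [ 3.98262362e-02 -3.13161682e-03  5.35939902e-05] tool angle 39.475413898441104
```

jog_arm:
  plan: "0 0 7 0.04 -0.46 0.1 255;0 0 7 0.02 -0.46 0.1 255;0 0 7 0.02 -0.46 0 255;0 0 7 0.02 -0.46 0 255;0 0 7 0 -0.46 0 255;0 0 7 0 -0.46 0 255;0 0 7 0 -0.46 0 255;0 0 3 0 -0.3 0 255;0 0 0 0 0 0 255"

```text
time_s: 8.5
position: [0.5012, -0.0358, 0.1099]
tool_rot: [[1.0, -0.021, 0.004], [-0.021, -1.0, -0.002], [0.004, 0.002, -1.0]]
ft_force: [2.8, -2.2, 2.5]
grip_width: 0.0002
gripper_force: 1.3
```

Run:
```python
from h import *
o=env.observe();p=o['position'];R=o['tool_rot'];print(p,o['ft_force'])
d=R.T@(np.array([.539,-.034,p[2]])-p);print('centre in tool',d, 'tool angle',np.degrees(np.arctan2(R[0,0],R[1,0])))
for c in ('scene','side','wrist'):im=find(c,['slot_centre','slot_end','green_mark'])
save(im,'w4.png')
```

```text
[ 0.50124238 -0.03584376  0.10986193] [ 2.84601109 -2.24099852  2.53269951]
centre in tool [ 0.03770987 -0.00264195  0.00015206] tool angle 91.21154666537852
scene slot_centre 0.64 [248. 167.] [ 0.5354 -0.0309  0.1056]
scene slot_end 0.7 [249. 159.] [ 0.5111 -0.0364  0.1084]
scene green_mark 0.73 [251. 149.] [ 0.5128 -0.0316  0.1473]
side slot_centre 0.61 [244. 207.] [ 0.5378 -0.0312  0.106 ]
side slot_end 0.56 [229. 216.] [ 0.4988 -0.045   0.1075]
side green_mark 0.91 [215. 219.] [ 0.4698 -0.0352  0.101 ]
wrist slot_centre 0.81 [254. 175.] [ 0.5386 -0.0351  0.1046]
wrist slot_end 0.57 [270. 242.] [ 0.5021 -0.0424  0.1052]
```

View pics/w4.png

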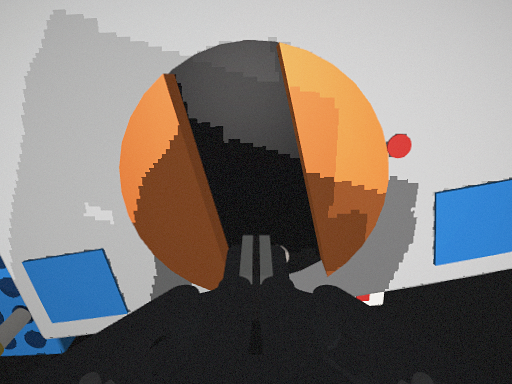

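The wrist view shows the slot almost front to back, about 4° short of the stop, with the white dot behind the fingertip at (285,253). I'll sweep a little further until the force rises.

jog_arm:
  plan: "0 0 4 0 -0.3 0 255;0 0 4 0 -0.3 0 255;0 0 0 0 -0.3 0 255;0 0 0 0 0 0 255;0 0 0 0 0 0 255"

```text
time_s: 9.52
position: [0.4997, -0.0317, 0.1085]
tool_rot: [[0.987, -0.159, -0.003], [-0.159, -0.987, -0.01], [-0.002, 0.011, -1.0]]
ft_force: [-8.6, -35.2, 5.2]
grip_width: -0.0001
gripper_force: 16.5
```

35 N sideways means the fastener is at its stop. I'll back off inside the slot, lift and look.

jog_arm:
  plan: "0 0 0 0 0.6 0 255;0 0 0 0 0.4 0 255;0 0 0 0 0 0 255;0 0 0 0 0 -2 255;0 0 0 0 0 -4 255;0 0 0 0 0 -4 255;0 0 0 -2 0 -2 255;0 0 0 -2 0 0 255;0 0 0 -2 0 0 255;0 0 0 0 0 0 255"

```text
time_s: 10.35
position: [0.4369, -0.0251, 0.2283]
tool_rot: [[0.987, -0.159, -0.002], [-0.159, -0.987, 0.001], [-0.002, -0.001, -1.0]]
ft_force: [0.3, -0.4, 1.3]
grip_width: 0.0001
gripper_force: 0.0
```

Run:
```python
from h import *
for c in ('scene','side','wrist'):im=find(c,['slot_centre','slot_end','green_mark','pad_left','pad_right'])
save(im,'w5.png');o=env.observe();print(o['ft_force'],o['position'])
```

```text
scene slot_centre 0.87 [245. 169.] [ 0.5439 -0.0335  0.1058]
scene slot_end 0.75 [252. 159.] [ 0.5055 -0.0324  0.1049]
scene pad_left 0.78 [293. 162.] [0.4722 0.0679 0.1018]
scene pad_right 0.65 [208. 150.] [ 0.5165 -0.1524  0.1029]
side slot_centre 0.86 [244. 206.] [ 0.539  -0.028   0.1073]
side green_mark 0.98 [214. 220.] [ 0.467  -0.038   0.1012]
side pad_left 0.88 [204. 188.] [0.4809 0.0738 0.1045]
side pad_right 0.64 [253. 250.] [ 0.5065 -0.153   0.1035]
wrist slot_centre 0.8 [245.  57.] [ 0.539  -0.0339  0.1042]
wrist slot_end 0.84 [264. 104.] [ 0.5005 -0.0427  0.1048]
wrist green_mark 0.98 [276. 142.] [ 0.4675 -0.048   0.1005]
wrist pad_left 0.94 [144. 160.] [0.4707 0.0691 0.1013]
wrist pad_right 0.66 [402.  71.] [ 0.5089 -0.1583  0.1013]
[ 0.54786759  0.64874439 -0.47133423] [ 0.43991529 -0.02683291  0.22834528]
```

View pics/w5.png

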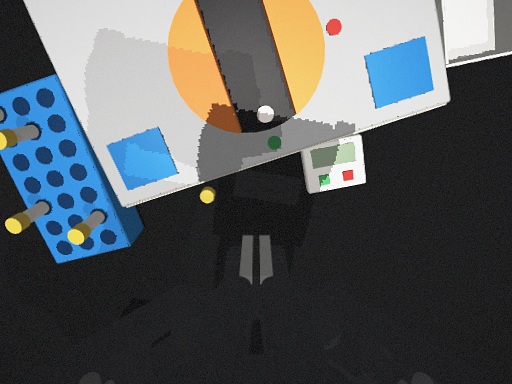

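The white dot at (265,113) points at the green mark at (275,142), the slot runs front to back, the lid is flat and the hand is clear. I'll hand it in.

```bash
python3 -c "
from rig import job; print(job.close_job())"
```

```text
the job is handed in; nothing more can be done
None
```

The lid is pressed shut, the fastener is turned clockwise to its stop so the lid is locked, the hand is clear, and the job is handed in; no verdict came back.

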